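# Put the counter sign up in its stand

## Robot

A 6-joint arm with a two-finger parallel gripper is mounted at the origin on the work surface. World frame = base frame: x ahead of the robot, y to its left, z up, the work surface at z = 0. Lengths are in m, angles in rad, forces in N, time in s.
With the tool pointing down it reaches from about 0.4 to 0.825 m from the base axis. Payload 7 kg.
Tool frame: the origin (TCP) lies on the centre line of the jaws, within the pads' length; the fingertips stand 22 mm ahead of it and the grasp point (between the pads) lies 3 mm ahead of it (arm.tcp_to_tips is the distance from the TCP to the fingertips, in m); z points along the fingers, y is the line along which they close (so a half turn about z gives the same grasp; the last joint's range is limited). The gripper opens to 88 mm and grips with 3 to 60 N. Pads are 19 mm wide; open, the fingers measure 130 mm over their backs; the gripper's body (78 mm by 193 mm) begins 47 mm behind the grasp point.
Start: joints at [0.288, 0.359, 0.012, 0, -1.224, -0.288], TCP at [0.675, -0, 0.249] pointing down, gripper open.
Joint ranges: [-3.07, 3.07], [-1.43, 2.12], [-1.02, 1.25], [-3.03, 1.67], [-3.05, -0], [-3.03, 3.03]. Speed limits (rad/s): [2.39, 2.39, 3.01, 3.14, 3.14, 3.14].

## Interface

Orientations are given as [roll, pitch, yaw] about the fixed x, y, z axes, in that order (R = Rz(yaw) Ry(pitch) Rx(roll)).
In Python, from station import arm gives the robot as it stands.
- The arm moves only by the tool jog_arm, never from a script. Its argument "targets" is a list of rows, each an object of numbers: "dx", "dy", "dz": the shift along the tool's x, y, z in mm; "rx", "ry", "rz": the turn, a rotation vector about the tool's x, y, z in rad; "gripper": the closure, from 0 (fully open) to 1 (shut). In form: [{"dx": .., "dy": .., "dz": .., "rx": .., "ry": .., "rz": .., "gripper": ..}, ...]. A call has exactly 8 rows; each row is the pose to reach, as a shift and turn from the pose commanded when the call began, along the tool's axes at that moment; what a row does not reach only later rows make up. A row lasts 1/12 s, in which the tool goes at most 41.7 mm and 7.16 degrees, less where a joint would pass 70% of its speed; a pose out of reach is approached as far as the arm can. A call with a gripper value outside its range is refused whole. The fingers move at their own pace and stop on an object; "force" is the grip in N (left out, the last holds). Time passes only in rows, so rows that repeat a pose let the fingers close, or fill a call up. It gives the time, the measured TCP pose, the force, the opening and the grip force at its end, in the units of the state.
- arm.get_state(): the state, without advancing time (a new reading comes with each control period).
- arm.grab_frame(name): name is "scene" or "side" or "wrist"; returns a dict with "frame" (384x512x3 uint8, red, green, blue), "z_map" (384x512 float32, m along the optical axis (not along the pixel's ray), 0 where there is no reading), "fx", "fy", "cx", "cy" (pixels), "view" (4x4, takes a point from world to camera coordinates). Camera axes: x right, y down, z forward; pixel columns grow to the right and rows downward; lengths in m; the calibration is good to about 2 mm. The wrist camera is an equidistant fisheye: a pixel r from the principal point sees the ray r / f radians off the axis. A picture is of the moment at which its call begins.
- arm.job_done(): hands the job in; it is judged then, once.
The state is a dict: "t": time; "q": joint angles; "qd": joint speeds; "joint_efforts": joint torques, N m; "eef_pos": TCP position; "ee_rot": TCP orientation; "force": force on the tool from outside, world axes, zero at the start; "moment": the same for the moment, N m; "width": finger opening in m; "gripper_force": force on a finger pad.
Only numpy, scipy, OpenCV 4.12 (cv2) and the standard library are available. Lean on these libraries where they do the work, as an engineer would, in place of code of your own. Each camera call takes 0.05 s, during which the arm holds its last target. There are 200 camera calls.

## Task

Put the green sign board up in the wooden stand on the counter: take it off the grey easel, set its lower edge at a slant into the stand's slot so that it leans on the brass chamfer, and let go of it there; then tip it upright so that it drops down and sits fully home in the slot. After that, move the white marker from the easel's brass well into the stand's brass well, right down to the bottom. Leave the other things on the counter where they are.

Things in the scene. Friction and masses are not known exactly. Their poses are not given: they have to be found in the camera images.
- board: Green sign board, yellow stripe along its top edge, cupcake picture; 8 thick (x) x 90 wide (y) x 140 tall (z) mm, about 160 g. Origin: centre of its lower edge; z runs up the board, x is normal to its faces. At first it leans on the easel, 26 degrees from vertical, top towards the robot. The easel's back plate reaches 75 mm up it, so its upper part can be pinched with a slanted hand.
- stand: Fixed wooden sign stand, base 90 (x) x 194 (y) x 12 mm, origin at the centre of its underside, -x side roughly to the robot. It carries the slot (slot, chamfer) and, at y = +75 mm, a brass well block 36 x 36 mm, 57 mm high (well).
- slot (a point): Centre of the stand's slot floor, 12 mm above the counter, at x = 0, y = -30 mm of the stand, axes alike. Slot along y, 110 mm long between 8 mm end cheeks, 10 mm wide (x -5 to +5), 18 mm deep; above that the +x wall (12 mm thick) and cheeks rise straight to 40 mm over this floor and the -x side opens as a chamfer. A seated board can lean 6 degrees by the slot's play.
- chamfer (a point): Middle of the lower edge of the brass chamfer, at x = -5, z = +18 mm of slot; it slants 26 degrees from vertical, to x = -16, z = +40. A board leaning on it has its lower edge's centre at about x = +1, z = +14 mm of slot, top towards -x, and stays by itself; pushed towards +x on its -x face until upright, it drops to z = 0; a light press on its top edge helps.
- well (a point): Centre of the floor of the blind well in the stand's brass block: hole 22 mm in diameter, 45 mm deep, mouth 57 mm above the counter, floor 12 mm above it.
- easel: Fixed grey easel, base 130 x 194 x 12 mm, origin on the counter, 20 mm to +x of the base's centre. Ledge for the board centred at x = 0, y = -30, z = 26 mm, with a lip on the +x side 8 mm up the board, so the board leaves upwards along its slant. At x = 0, y = +75 mm a brass well block like the stand's (hole 22 mm, floor at 12, mouth at 57 mm) where the marker stands at first.
- marker: White round marker with a red band near its upper end, 16 mm in diameter, 125 mm long, about 30 g, upright. Origin: centre of its lower end; z runs along it to the top.
- bell: Steel counter bell on a black foot, 80 mm wide, 56 high; bystander. Origin: centre of its underside.
- cup: White mug, 70 mm wide, 60 high; bystander. Origin: centre of its underside.
- jar: Amber jar with steel lid, 74 mm wide, 110 high; bystander. Origin: centre of its underside.
- napkins: Open steel tray, 120 x 150 x 50 mm; bystander. Origin: centre of its underside.
- terminal: Black card terminal, 150 x 85 x 35 mm; bystander. Origin: centre of its underside.
Things that resemble listed ones, but are neither listed nor needed, are in the scene too. Of the things like the board, leave any that is purple; of the rest the larger one is meant.

How it is judged:
On the way, in this order (a step that is already met when the one before it is completed fails the run):
1. the board leans in the stand's slot, its lower edge in the mouth, let go (angle between board's own z axis and vertical between 0.25 and 0.75 rad and x of board in the frame of slot between -0.012 and 0.008 m and z of board in the frame of slot between 0.004 and 0.028 m and y of board in the frame of slot between -0.016 and 0.016 m and contact force between board and the fingers below 0.05 N and linear speed of board below 0.03 m/s), for 0.2 s.
2. the board is upright and fully down in the slot (angle between board's own z axis and vertical below 0.16 rad and x of board in the frame of slot between -0.006 and 0.006 m and z of board in the frame of slot between -0.004 and 0.004 m and y of board in the frame of slot between -0.016 and 0.016 m), for 0.2 s.
3. the marker stands in the stand's well, on its floor (horizontal distance between marker and well below 0.006 m and z of marker in the frame of well between -0.004 and 0.004 m and angle between marker's own z axis and vertical below 0.2 rad), for 0.2 s.
At the end, for the whole second after the job is handed in: Board upright within 0.16 rad in the stand's slot, its lower edge within 4 mm of the slot floor and 16 mm of the slot's middle; marker upright within 0.2 rad in the stand's well, its lower end within 4 mm of the well floor and 6 mm of its axis; both at rest (all of step 2 and all of step 3 and linear speed of each of board, marker below 0.02 m/s); the robot touches nothing.
It fails at once if one of the other loose things on the counter is moved more than 3 cm (distance of any of bell, cup, jar, napkins, terminal from where it was at the start of the episode above 0.03 m).
It also fails if it takes over 72 s, if anything falls off the work surface, if the arm or the gripper's body presses on something with over 40 N, if the wrist force passes 120 N, or if a joint passes its speed limit or range.

## Working session

There is one attempt and no reset: what is moved stays moved. The work goes in short steps, Python scripts to look and compute and a tool call to move; the robot and the scene stay as the last step left them, time stands still between calls to the robot, and variables do not carry over. Pictures are saved under pics/ and viewed, at most 10 in all, crops included, and the job is handed in when it is done.

Besides the shell and the picture viewer there is one more tool, called after "Emit:" by a JSON object that holds its "api" and its "payload". jog_arm: Moves the arm, as the interface text tells. Its arguments: {"type":"object","properties":{"targets":{"type":"array","items":{"type":"object","properties":{"dx":{"type":"number"},"dy":{"type":"number"},"dz":{"type":"number"},"rx":{"type":"number"},"ry":{"type":"number"},"rz":{"type":"number"},"gripper":{"type":"number"}}}},"force":{"type":"number"}},"required":["targets"]}

```bash
mkdir -p pics
cat > h.py <<'E'
import numpy as np, cv2
from station import arm
def grab(n):
    f=arm.grab_frame(n); np.savez(f'{n}.npz',**f); return f
def load(n): return dict(np.load(f'{n}.npz'))
def cloud(f):
    z=f['z_map']; v,u=np.mgrid[:384,:512]
    P=np.stack([(u-f['cx'])/f['fx']*z,(v-f['cy'])/f['fy']*z,z],-1)
    T=np.linalg.inv(f['view']); W=P@T[:3,:3].T+T[:3,3]; W[z==0]=np.nan; return W
def save(im,p): cv2.imwrite('pics/'+p,im[...,::-1])
E
python3 - <<'E'
from h import *
a=grab('scene');b=grab('side')
im=np.hstack([a['frame'],b['frame']])
save(cv2.resize(a['frame'],(800,600)),'scene.png');save(cv2.resize(b['frame'],(800,600)),'side.png')
print(arm.get_state())
for f in(a,b): print(np.linalg.inv(f['view']).round(3))
E
```

```text
{'t': 0.1, 'q': array([ 2.88098852e-01,  3.59309798e-01,  1.11729042e-02, -3.30091956e-04,
       -1.22413514e+00, -2.88087658e-01]), 'qd': array([-0.00093329, -0.00173792,  0.00068303,  0.00040406,  0.00141985,
       -0.00226754]), 'joint_efforts': array([-1.42273191e-03, -5.84165347e+01,  2.93752134e+01,  7.01551259e+00,
        1.01412315e-02, -6.66964229e-05]), 'eef_pos': array([ 6.74589257e-01, -1.92383606e-05,  2.47725781e-01]), 'ee_rot': array([ 3.14008958e+00, -1.21780203e-04, -1.57089742e+00]), 'force': array([0.31188955, 0.24394539, 0.21839131]), 'moment': array([-0.00697381, -0.08289965, -0.0503522 ]), 'gripper_force': 0.0, 'width': 0.08771955320888478}
[[-0.597  0.606 -0.525  1.319]
 [ 0.802  0.454 -0.389  0.608]
 [ 0.003 -0.653 -0.757  1.162]
 [ 0.     0.     0.     1.   ]]
[[-0.889 -0.293  0.352  0.148]
 [-0.458  0.562 -0.689  0.797]
 [ 0.004 -0.774 -0.634  0.778]
 [ 0.     0.     0.     1.   ]]
```

View pics/scene.png

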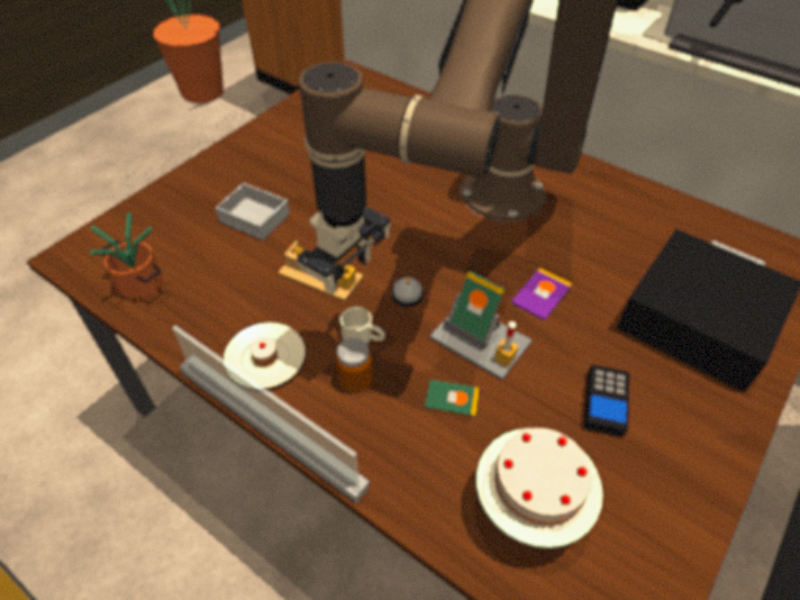

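View pics/side.png

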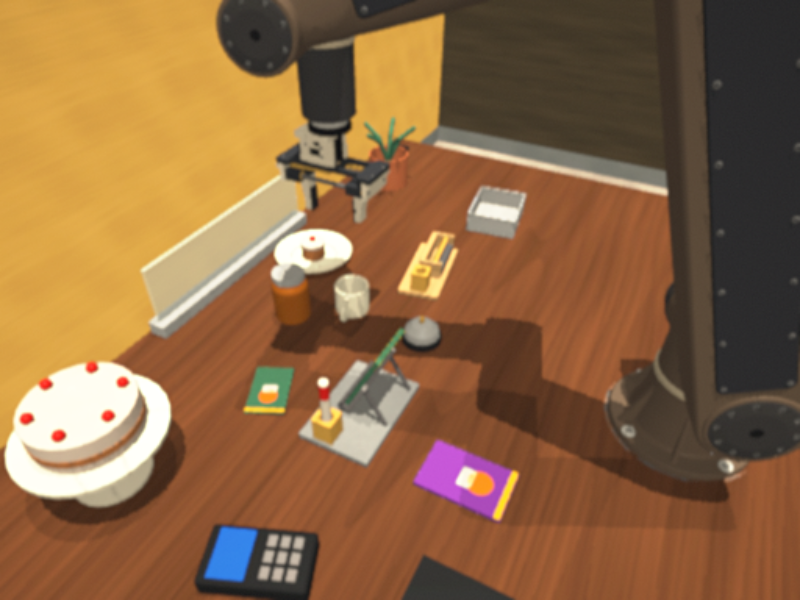

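The scene view has the board on the easel at (478,310), marker at (511,335), stand at (325,265), bell (407,291), cup (357,325) and jar (354,365). The side view has the stand at (430,265), board at (375,370) and marker at (324,395). I'll localise these from depth.

Run:
```python
from h import *
for n,box in(('scene',None),('side',None)):
    f=load(n);W=cloud(f);hsv=cv2.cvtColor(f['frame'],cv2.COLOR_RGB2HSV).astype(int);H,S,V=[hsv[...,i] for i in range(3)]
    x,y,z=[W[...,i] for i in range(3)]
    g=(H>50)&(H<90)&(S>80)&(z>.03)&(z<.2)&(x>.3)&(x<.8)&(abs(y)<.45)
    n_,lab,st,c=cv2.connectedComponentsWithStats(g.astype(np.uint8))
    for k in range(1,n_):
        if st[k,4]<60: continue
        P=W[lab==k];m=np.median(P,0);u,s,vt=np.linalg.svd(P-m,full_matrices=0)
        nn=vt[2]*np.sign(vt[2][2]);print(n,'green',st[k],m.round(3),'normal',nn.round(3),'tilt',np.degrees(np.arccos(nn[2])).round(1),'yaw',np.arctan2(nn[1],nn[0]).round(3),(s/np.sqrt(len(P))).round(4))
        zz=P[:,2];print(np.percentile(P,[1,50,99],0).round(3))
    b=(H>15)&(H<32)&(S>130)&(V>90)&(z>.03)&(z<.2)&(x>.3)&(x<.8)&(abs(y)<.45)
    n_,lab,st,c=cv2.connectedComponentsWithStats(b.astype(np.uint8))
    for k in range(1,n_):
        if st[k,4]<15: continue
        P=W[lab==k];print(n,'brass',st[k],P.mean(0).round(3),np.percentile(P,[5,95],0).round(3).tolist())
        T=P[abs(P[:,2]-.057)<.004]
        if len(T)>8: print('   top57',len(T),((T.min(0)+T.max(0))/2).round(4),cv2.minAreaRect((T[:,:2]*1000).astype(np.float32)))
    for nm,c0 in (('easel',(0.55,-.1)),):pass
# crops
f=load('scene');s=cv2.resize(f['frame'][145:195,170:245],None,fx=5,fy=5,interpolation=cv2.INTER_CUBIC)
g=load('side')['frame'];t=cv2.resize(g[140:195,245:305],None,fx=6,fy=6,interpolation=cv2.INTER_CUBIC)
t2=cv2.resize(g[205:300,185:275],None,fx=4,fy=4,interpolation=cv2.INTER_CUBIC)
im=np.zeros((600,800,3),np.uint8);im[:250,:375]=s;im[:330,400:760]=t;im[255:255+345,:360]=t2[:345]
save(im,'crop.png')
# objects heights map
W=cloud(f)
for nm,(u,v) in dict(bell=(407,285),cup=(352,318),jar=(353,350),nap=(252,210),plate=(265,350)).items():
    print(nm,W[int(v*.64),int(u*.64)].round(3))
```

```text
scene green [289 179  31  38 466] [0.495 0.208 0.072] normal [ 0.899 -0.009  0.438] tilt 64.0 yaw -0.01 [0.0359 0.0281 0.0026]
[[0.462 0.163 0.035]
 [0.495 0.208 0.072]
 [0.513 0.246 0.137]]
scene brass [183 155  12  14  86] [ 0.573 -0.276  0.045] [[0.55, -0.291, 0.033], [0.593, -0.26, 0.053]]
scene brass [216 170  12  13  82] [ 0.551 -0.115  0.046] [[0.532, -0.131, 0.032], [0.568, -0.104, 0.058]]
   top57 21 [ 0.5497 -0.1168  0.0561] ((547.9429321289062, -111.86630249023438), (38.21881866455078, 20.71906280517578), 27.361488342285156)
scene brass [299 174  24  15 110] [0.458 0.206 0.147] [[0.453, 0.164, 0.139], [0.462, 0.247, 0.152]]
scene brass [317 217  14  16 115] [0.523 0.311 0.05 ] [[0.503, 0.293, 0.033], [0.534, 0.326, 0.059]]
   top57 45 [0.5171 0.309  0.0566] ((517.3680419921875, 309.0262451171875), (34.64818572998047, 39.07011795043945), 88.80862426757812)
side green [222 211  36  47 108] [0.455 0.235 0.151] normal [ 0.902 -0.023  0.432] tilt 64.4 yaw -0.025 [0.0494 0.0302 0.0017]
[[0.45  0.163 0.039]
 [0.455 0.235 0.151]
 [0.511 0.25  0.155]]
side brass [263 149  27  35 344] [ 0.552 -0.179  0.047] [[0.531, -0.288, 0.032], [0.576, -0.107, 0.058]]
   top57 75 [ 0.553  -0.1988  0.0569] ((557.83935546875, -197.9783935546875), (35.75099563598633, 185.8542938232422), 6.658721446990967)
side brass [199 262  20  19 219] [0.51  0.315 0.05 ] [[0.497, 0.294, 0.034], [0.53, 0.326, 0.059]]
   top57 110 [0.5149 0.3078 0.0569] ((515.0340576171875, 308.184814453125), (36.55207443237305, 36.941402435302734), 1.6512335538864136)
bell [0.487 0.014 0.041]
cup [ 0.64  -0.031  0.033]
jar [0.754 0.069 0.11 ]
nap [ 0.489 -0.519  0.003]
plate [ 0.835 -0.119  0.045]
```

View pics/crop.png

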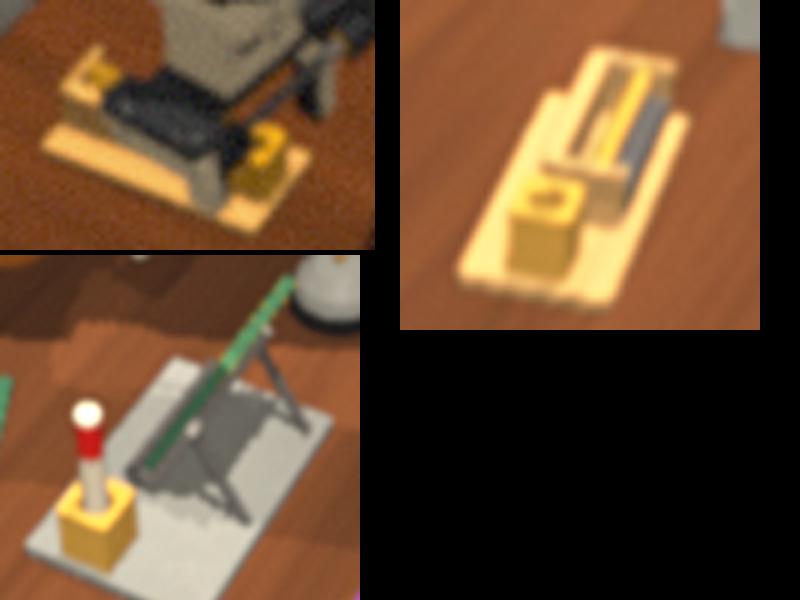

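The crop shows the stand in the side view: base corners at about (462,275), (607,303) and (690,118) crop px, with the well mouth at (548,194). I'll project these onto known heights.

Run:
```python
from h import *
f=load('side');T=np.linalg.inv(f['view'])
def ray(u,v,z):
    d=T[:3,:3]@np.array([(u-f['cx'])/f['fx'],(v-f['cy'])/f['fy'],1]);return (T[:3,3]+d*(z-T[2,3])/d[2])[:2]
def c(px,py,z): return ray(245+(px-400)/6-.4,140+py/6-.4,z)
bl,br,tr=c(462,270,.012),c(609,298,.012),c(690,118,.012)
print('base',bl,br,tr,'len short',np.linalg.norm(bl-br),'long',np.linalg.norm(tr-br),'yaw',np.arctan2(*( (br-tr)*[-1,1])), 'yaw short',np.arctan2(*(bl-br)[::-1]))
print('well',c(548,194,.057))
# slot rim cheeks: +x wall top z=.052
print('cheek far corners top',c(590,48,.052),c(678,65,.052),'near',c(545,165,.052),c(632,182,.052))
W=cloud(f);hsv=cv2.cvtColor(f['frame'],cv2.COLOR_RGB2HSV).astype(int)
x,y,z=[W[...,i] for i in range(3)]
for lo,hi,ya,yb in((.053,.061,-.15,-.08),(.047,.056,-.31,-.15),(.008,.016,-.36,-.05)):
    m=(z>lo)&(z<hi)&(x>.45)&(x<.65)&(y>ya)&(y<yb)&(hsv[...,1]>60)
    print(lo,m.sum(),cv2.minAreaRect((W[m][:,:2]*1000).astype(np.float32)))
# marker
m=(z>.11)&(z<.16)&(x>.47)&(x<.56)&(y>.27)&(y<.34);print('marker',m.sum(),W[m].mean(0),W[m][:,2].max())
```

```text
base [ 0.58881186 -0.09893699] [ 0.50417302 -0.11402623] [ 0.53263437 -0.30384967] len short 0.08597335665211153 long 0.1919452671969678 yaw 0.14882725690441956 yaw short 0.17642447584435353
well [ 0.55160987 -0.13107319]
cheek far corners top [ 0.59693233 -0.29017974] [ 0.54116045 -0.29726287] near [ 0.56802653 -0.16264075] [ 0.51700797 -0.17023573]
0.053 62 ((549.6821899414062, -125.85031127929688), (35.319908142089844, 40.36958312988281), 8.623560905456543)
0.047 169 ((558.1409301757812, -229.1876220703125), (51.141353607177734, 129.30770874023438), 9.336094856262207)
0.008 350 ((562.4602661132812, -197.7129364013672), (91.15833282470703, 199.12269592285156), 9.168669700622559)
marker 76 [0.51208349 0.31126485 0.1276098 ] 0.13837445152885408
```

Emit:
{"api": "jog_arm", "payload": {"targets": [{"dx": -206,"dy": 249,"dz": 42,"rx": 0.454,"gripper": 0.4},{"dx": -206,"dy": 249,"dz": 42,"rx": 0.454,"gripper": 0.4},{"dx": -206,"dy": 249,"dz": 42,"rx": 0.454,"gripper": 0.4},{"dx": -206,"dy": 249,"dz": 42,"rx": 0.454,"gripper": 0.4},{"dx": -206,"dy": 249,"dz": 42,"rx": 0.454,"gripper": 0.4},{"dx": -206,"dy": 249,"dz": 42,"rx": 0.454,"gripper": 0.4},{"dx": -206,"dy": 249,"dz": 42,"rx": 0.454,"gripper": 0.4},{"dx": -206,"dy": 249,"dz": 42,"rx": 0.454,"gripper": 0.4}]}}

```text
invalid input at $.targets[0]: expected keys dx, dy, dz, rx, ry, rz, gripper
```

Emit:
{"api": "jog_arm", "payload": {"targets": [{"dx": -206,"dy": 249,"dz": 42,"rx": 0.454,"ry": 0,"rz": 0,"gripper": 0.4},{"dx": -206,"dy": 249,"dz": 42,"rx": 0.454,"ry": 0,"rz": 0,"gripper": 0.4},{"dx": -206,"dy": 249,"dz": 42,"rx": 0.454,"ry": 0,"rz": 0,"gripper": 0.4},{"dx": -206,"dy": 249,"dz": 42,"rx": 0.454,"ry": 0,"rz": 0,"gripper": 0.4},{"dx": -206,"dy": 249,"dz": 42,"rx": 0.454,"ry": 0,"rz": 0,"gripper": 0.4},{"dx": -206,"dy": 249,"dz": 42,"rx": 0.454,"ry": 0,"rz": 0,"gripper": 0.4},{"dx": -206,"dy": 249,"dz": 42,"rx": 0.454,"ry": 0,"rz": 0,"gripper": 0.4},{"dx": -206,"dy": 249,"dz": 42,"rx": 0.454,"ry": 0,"rz": 0,"gripper": 0.4}]}}

```text
t: 0.77
eef_pos: [0.4672, 0.1688, 0.2141]
ee_rot: [-2.687, 0.0, -1.572]
force: [0.4, 1.4, 0.2]
width: 0.0529
gripper_force: 0.0
```

```bash
cat >> h.py <<'E'
from scipy.spatial.transform import Rotation as Ro
def delta(p,zdir,ydir=None):
    """tool-frame delta from measured pose to TCP p, tool z along zdir, y near ydir"""
    s=arm.get_state();R=Ro.from_euler('xyz',s['ee_rot']).as_matrix()
    z=np.array(zdir,float);z/=np.linalg.norm(z);y=R[:,1] if ydir is None else np.array(ydir,float);y=y-z*(y@z);y/=np.linalg.norm(y)
    Rt=np.stack([np.cross(y,z),y,z],1)
    print('t',s['t'],'pos',s['eef_pos'].round(4),'F',s['force'].round(1),'w',s['width'].round(4),'gf',s['gripper_force'],'z',R[:,2].round(3))
    print('d mm',(R.T@(np.array(p)-s['eef_pos'])*1000).round(1),'rot',Ro.from_matrix(R.T@Rt).as_rotvec().round(4))
E
python3 - <<'E'
from h import *
a=grab('scene');b=grab('side');w=grab('wrist')
u=np.array([-.438,0,.899]);o=np.array([.513,.206,.026])
delta(o+.2*u,-u,[-.899,0,-.438])
for n in('scene','side'):
    f=load(n);W=cloud(f);hsv=cv2.cvtColor(f['frame'],cv2.COLOR_RGB2HSV).astype(int)
    x,y,z=[W[...,i] for i in range(3)]
    for lo,hi,ya,yb in((.054,.060,-.15,-.08),(.048,.056,-.31,-.15),(.008,.016,-.36,-.05)):
        m=(z>lo)&(z<hi)&(x>.45)&(x<.65)&(y>ya)&(y<yb)&(hsv[...,1]>60)
        print(n,lo,m.sum(),cv2.minAreaRect((W[m][:,:2]*1000).astype(np.float32)))
im=np.zeros((600,800,3),np.uint8)
im[:384,:512]=w['frame'];im[390:590,:300]=cv2.resize(a['frame'][148:198,170:245],None,fx=4,fy=4,interpolation=cv2.INTER_CUBIC)
im[340:580,520:760]=cv2.resize(b['frame'][140:200,245:305],None,fx=4,fy=4,interpolation=cv2.INTER_CUBIC)
save(im,'c2.png')
E
```

```text
Traceback (most recent call last):
  File "h.py", line 17, in delta
    print('t',s['t'],'pos',s['eef_pos'].round(4),'F',s['force'].round(1),'w',s['width'].round(4),'gf',s['gripper_force'],'z',R[:,2].round(3))
                                                                             ^^^^^^^^^^^^^^^^
AttributeError: 'float' object has no attribute 'round'
```

```bash
sed -i "s/s\['width'\].round(4)/round(s['width'],4)/" h.py
python3 - <<'E'
from h import *
a=load('scene');b=load('side');w=load('wrist')
u=np.array([-.438,0,.899]);o=np.array([.513,.206,.026])
delta(o+.2*u,-u,[-.899,0,-.438])
for n in('scene','side'):
    f=load(n);W=cloud(f);hsv=cv2.cvtColor(f['frame'],cv2.COLOR_RGB2HSV).astype(int)
    x,y,z=[W[...,i] for i in range(3)]
    for lo,hi,ya,yb in((.054,.060,-.15,-.08),(.048,.056,-.31,-.15),(.008,.016,-.36,-.05)):
        m=(z>lo)&(z<hi)&(x>.45)&(x<.65)&(y>ya)&(y<yb)&(hsv[...,1]>60)
        print(n,lo,m.sum(),cv2.minAreaRect((W[m][:,:2]*1000).astype(np.float32)))
im=np.zeros((600,800,3),np.uint8)
im[:384,:512]=w['frame'];im[390:590,:300]=cv2.resize(a['frame'][148:198,170:245],None,fx=4,fy=4,interpolation=cv2.INTER_CUBIC)
im[340:580,520:760]=cv2.resize(b['frame'][140:200,245:305],None,fx=4,fy=4,interpolation=cv2.INTER_CUBIC)
save(im,'c2.png')
E
```

```text
t 0.9167 pos [0.4673 0.1716 0.2146] F [ 0.3  0.5 -0.6] w 0.0525 gf 0.0 z [ 0.439  0.003 -0.899]
d mm [-34.7  41.3 -10.4] rot [-0.001   0.003   0.0058]
scene 0.054 26 ((550.9911499023438, -123.5789566040039), (36.26491928100586, 36.542911529541016), 9.660055160522461)
scene 0.048 120 ((563.6466064453125, -227.75241088867188), (50.490264892578125, 127.02164459228516), 7.818140029907227)
scene 0.008 291 ((566.0049438476562, -197.1784210205078), (87.60960388183594, 194.5399627685547), 9.103435516357422)
side 0.054 0 ((0.0, 0.0), (0.0, 0.0), 0.0)
side 0.048 5 ((528.6473388671875, -171.69712829589844), (4.448904991149902, 11.944775581359863), 88.83981323242188)
side 0.008 64 ((537.4188232421875, -168.2215576171875), (155.42984008789062, 52.79314422607422), 62.94483184814453)
```

View pics/c2.png

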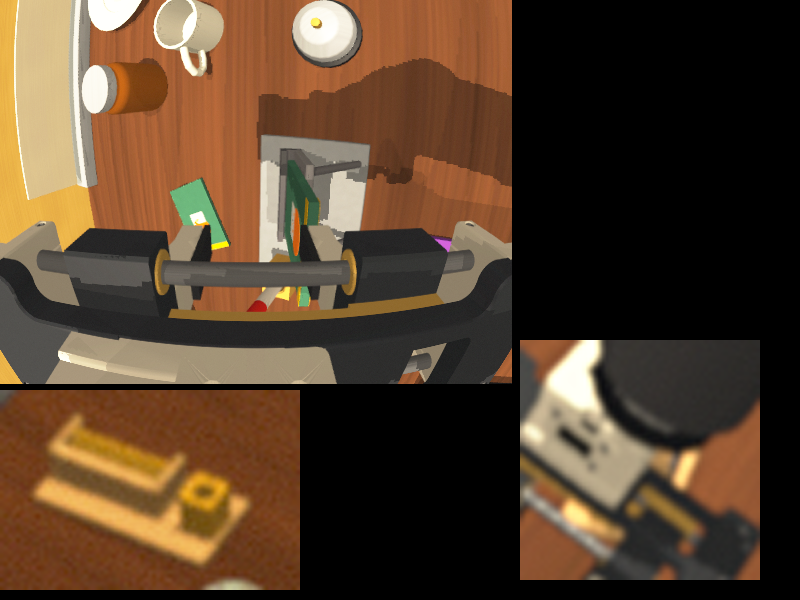

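The wrist view shows the board edge-on at about (300,215), between the fingers once shifted sideways. The stand is clear in the scene crop. Moving on to the pre-grasp.

Emit:
{"api": "jog_arm", "payload": {"targets": [{"dx": -35,"dy": 41,"dz": -10,"rx": 0,"ry": 0.003,"rz": 0.006,"gripper": 0.4},{"dx": -35,"dy": 41,"dz": -10,"rx": 0,"ry": 0.003,"rz": 0.006,"gripper": 0.4},{"dx": -35,"dy": 41,"dz": -10,"rx": 0,"ry": 0.003,"rz": 0.006,"gripper": 0.4},{"dx": -35,"dy": 41,"dz": -10,"rx": 0,"ry": 0.003,"rz": 0.006,"gripper": 0.4},{"dx": -35,"dy": 41,"dz": 10,"rx": 0,"ry": 0.003,"rz": 0.006,"gripper": 0.4},{"dx": -35,"dy": 41,"dz": 25,"rx": 0,"ry": 0.003,"rz": 0.006,"gripper": 0.4},{"dx": -35,"dy": 41,"dz": 25,"rx": 0,"ry": 0.003,"rz": 0.006,"gripper": 0.4},{"dx": -35,"dy": 41,"dz": 25,"rx": 0,"ry": 0.003,"rz": 0.006,"gripper": 0.4}]}}

```text
t: 1.58
eef_pos: [0.4491, 0.2067, 0.1828]
ee_rot: [-2.703, -0.006, -1.583]
force: [0.1, -0.4, -0.2]
width: 0.0525
gripper_force: 0.0
```

Run:
```python
from h import *
w=grab('wrist')
u=np.array([-.438,0,.899]);o=np.array([.513,.206,.026])
delta(o+.118*u,-u,[-.899,0,-.438])
# fisheye cloud
v,uu=np.mgrid[:384,:512];px,py=(uu-w['cx'])/w['fx'],(v-w['cy'])/w['fy'];r=np.hypot(px,py)+1e-9
z=w['z_map'];k=np.tan(np.minimum(r,1.5))/r;P=np.stack([px*k*z,py*k*z,z],-1)
T=np.linalg.inv(w['view']);W=P@T[:3,:3].T+T[:3,3]
hsv=cv2.cvtColor(w['frame'],cv2.COLOR_RGB2HSV).astype(int)
g=(hsv[...,0]>50)&(hsv[...,0]<90)&(hsv[...,1]>80)&(z>0)&(W[...,2]>.04)&(W[...,2]<.17)&(r<1.4)
G=W[g]
n=np.array([.899,0,.438]);print(len(G),np.percentile(G@n,[2,10,30,50,70,90,98]).round(4),np.percentile(G[:,1],[1,99]).round(4),np.percentile(G[:,2],[1,99]))
im=w['frame'].copy();save(cv2.resize(im,(768,576)),'w3.png')
```

```text
t 1.6333 pos [0.4488 0.2069 0.1832] F [ 0.  -0.9 -0.6] w 0.0524 gf 0.0 z [ 0.425 -0.009 -0.905]
d mm [ 0.5 10.4 51.6] rot [ 0.014  -0.0095 -0.0079]
1578 [0.4714 0.472  0.4736 0.4752 0.4766 0.4782 0.4784] [0.1592 0.2419] [0.0488593  0.15375354]
```

View pics/w3.png

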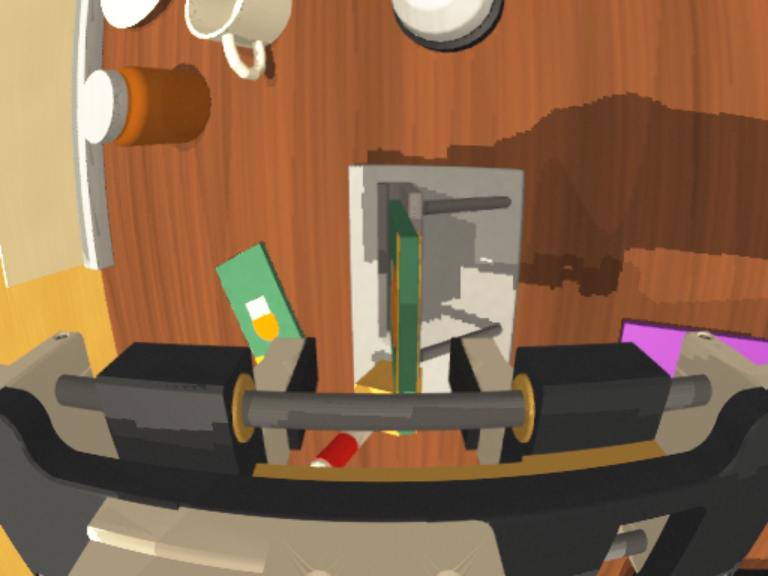

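The board's top edge (400–415, 240–430) lies between the fingers (305 and 465). Descend and close.

Emit:
{"api": "jog_arm", "payload": {"force": 25, "targets": [{"dx": 1,"dy": 9,"dz": 15,"rx": 0.014,"ry": -0.009,"rz": -0.008,"gripper": 0.4},{"dx": 1,"dy": 9,"dz": 35,"rx": 0.014,"ry": -0.009,"rz": -0.008,"gripper": 0.4},{"dx": 1,"dy": 9,"dz": 51,"rx": 0.014,"ry": -0.009,"rz": -0.008,"gripper": 0.4},{"dx": 1,"dy": 9,"dz": 51,"rx": 0.014,"ry": -0.009,"rz": -0.008,"gripper": 0.4},{"dx": 1,"dy": 9,"dz": 51,"rx": 0.014,"ry": -0.009,"rz": -0.008,"gripper": 0.4},{"dx": 1,"dy": 9,"dz": 51,"rx": 0.014,"ry": -0.009,"rz": -0.008,"gripper": 1.0},{"dx": 1,"dy": 9,"dz": 51,"rx": 0.014,"ry": -0.009,"rz": -0.008,"gripper": 1.0},{"dx": 1,"dy": 9,"dz": 51,"rx": 0.014,"ry": -0.009,"rz": -0.008,"gripper": 1.0}]}}

```text
t: 2.3
eef_pos: [0.4736, 0.2161, 0.1549]
ee_rot: [-2.721, -0.008, -1.572]
force: [-0.8, 0.1, -0.6]
width: 0.038
gripper_force: 0.2
```

Emit:
{"api": "jog_arm", "payload": {"force": 25, "targets": [{"dx": 0,"dy": 0,"dz": 0,"rx": 0,"ry": 0,"rz": 0,"gripper": 1.0},{"dx": 0,"dy": 0,"dz": 0,"rx": 0,"ry": 0,"rz": 0,"gripper": 1.0},{"dx": 0,"dy": 0,"dz": 0,"rx": 0,"ry": 0,"rz": 0,"gripper": 1.0},{"dx": 0,"dy": 0,"dz": 0,"rx": 0,"ry": 0,"rz": 0,"gripper": 1.0},{"dx": 0,"dy": 0,"dz": 0,"rx": 0,"ry": 0,"rz": 0,"gripper": 1.0},{"dx": 0,"dy": 0,"dz": 0,"rx": 0,"ry": 0,"rz": 0,"gripper": 1.0},{"dx": 0,"dy": 0,"dz": 0,"rx": 0,"ry": 0,"rz": 0,"gripper": 1.0},{"dx": 0,"dy": 0,"dz": 0,"rx": 0,"ry": 0,"rz": 0,"gripper": 1.0}]}}

```text
t: 2.97
eef_pos: [0.4736, 0.2161, 0.1544]
ee_rot: [-2.722, -0.009, -1.572]
force: [-6.9, 0.5, 5.3]
width: 0.0099
gripper_force: 24.9
```

Run:
```python
from h import *
s=arm.get_state();print(s['q'].round(3),s['force'],s['moment'])
u=np.array([-.438,0,.899]);o=np.array([.513,.206,.026])
delta(o+.118*u,-u,[-.899,0,-.438])
```

```text
[ 0.894  0.016 -1.016  0.903 -0.424 -1.707] [-6.93695627  0.48581984  5.34800685] [ 0.12983622  3.53062626 -0.03738029]
t 2.9667 pos [0.4736 0.2161 0.1544] F [-6.9  0.5  5.3] w 0.0099 gf 24.90423540584743 z [ 0.408 -0.008 -0.913]
d mm [10.  20.3 15.5] rot [ 0.0336 -0.0085  0.0022]
```

Run:
```python
from h import *
b=grab('side');a=grab('scene')
im=np.zeros((560,800,3),np.uint8);im[:560,:400]=cv2.resize(b['frame'][190:302,190:270],(400,560),interpolation=cv2.INTER_CUBIC)
im[:480,400:]=cv2.resize(a['frame'][140:236,265:345],(400,480),interpolation=cv2.INTER_CUBIC)
save(im,'g4.png')
```

```text
(no output)
```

View pics/g4.png

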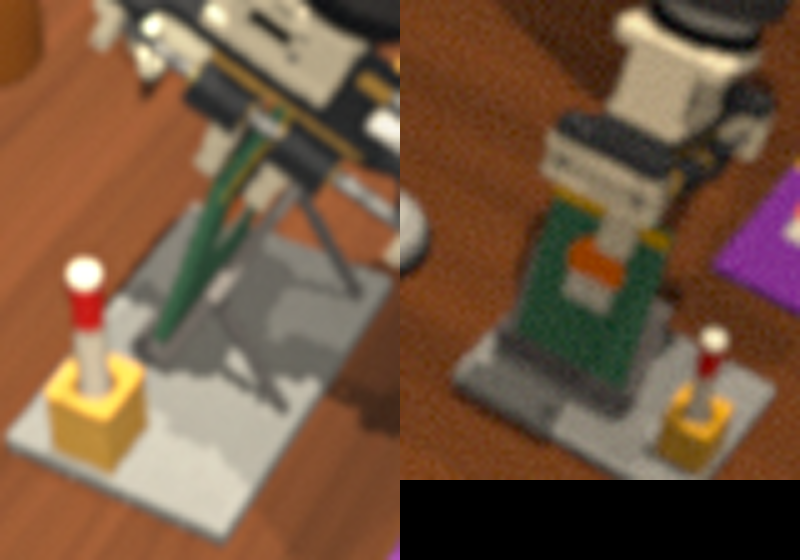

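The side crop shows the board pinched near its top, leaning less than the hand, with its lower edge still at the lip. The arm is at its elbow limit here. I'll firm up the grip and pull up along the board.

Emit:
{"api": "jog_arm", "payload": {"force": 40, "targets": [{"dx": 0,"dy": 0,"dz": 0,"rx": 0,"ry": 0,"rz": 0,"gripper": 1.0},{"dx": 0,"dy": 0,"dz": 0,"rx": 0,"ry": 0,"rz": 0,"gripper": 1.0},{"dx": 0,"dy": -1,"dz": -6,"rx": 0,"ry": 0,"rz": 0,"gripper": 1.0},{"dx": 0,"dy": -3,"dz": -14,"rx": 0,"ry": 0,"rz": 0,"gripper": 1.0},{"dx": 0,"dy": -4,"dz": -22,"rx": 0,"ry": 0,"rz": 0,"gripper": 1.0},{"dx": 0,"dy": -6,"dz": -30,"rx": 0,"ry": 0,"rz": 0,"gripper": 1.0},{"dx": 0,"dy": -7,"dz": -40,"rx": 0,"ry": 0,"rz": 0,"gripper": 1.0},{"dx": 0,"dy": -7,"dz": -40,"rx": 0,"ry": 0,"rz": 0,"gripper": 1.0}]}}

```text
t: 3.73
eef_pos: [0.464, 0.217, 0.1951]
ee_rot: [-2.721, -0.007, -1.573]
force: [0.6, 1.3, -1.2]
width: 0.0078
gripper_force: 40.0
```

```bash
cat >> h.py <<'E'
def board():
    s=arm.get_state()
    out=[]
    for n in('scene','side'):
        f=grab(n);W=cloud(f);hsv=cv2.cvtColor(f['frame'],cv2.COLOR_RGB2HSV).astype(int)
        g=(hsv[...,0]>50)&(hsv[...,0]<90)&(hsv[...,1]>80)&(W[...,2]>.02)&(W[...,2]<.35)&(W[...,0]<.72)&(W[...,0]>.3)
        n_,lab,st,c=cv2.connectedComponentsWithStats(cv2.erode(g.astype(np.uint8),np.ones((2,2))))
        if n_<2: continue
        k=1+np.argmax(st[1:,4]);P=W[lab==k]
        m=np.median(P,0)
        for _ in range(3):
            c_=P.mean(0);vt=np.linalg.svd(P-c_,full_matrices=0)[2];P=P[abs((P-c_)@vt[2])<.004]
        nn=vt[2]*np.sign(vt[2][0]);up=np.array([0,0,1])-nn*nn[2];up/=np.linalg.norm(up);l=np.cross(up,nn)
        q=np.percentile(P@up,[.5,99.5]);r=np.percentile(P@l,[.5,99.5])
        lo=up*q[0]+l*r.mean()+nn*((c_@nn)-.004)
        print(n,len(P),'n',nn.round(3),'up tilt deg',np.degrees(np.arcsin(nn[2])).round(1),'len',np.diff(q).round(3),'wid',np.diff(r).round(3),'c',c_.round(3),'low',lo.round(4))
        # in-plane skew via minAreaRect
        print('   rect',cv2.minAreaRect((np.stack([P@l,P@up],1)*1000).astype(np.float32)))
    return s
E
python3 - <<'E'
from h import *
s=board();print(s['q'].round(3))
delta(s['eef_pos'],[.438,0,-.899])
E
```

```text
scene 373 n [ 0.915 -0.005  0.404] up tilt deg 23.8 len [0.114] wid [0.082] c [0.501 0.209 0.119] low [0.5162 0.208  0.0755]
   rect ((211.09727478027344, -81.1463623046875), (116.32598876953125, 84.11251068115234), 88.80941009521484)
side 12 n [0.905 0.011 0.424] up tilt deg 25.1 len [0.004] wid [0.036] c [0.461 0.226 0.199] low [0.4587 0.2281 0.1957]
   rect ((222.72393798828125, -16.283809661865234), (4.307941913604736, 36.15408706665039), 89.544921875)
[ 0.993 -0.053 -0.935  0.698 -0.569 -1.567]
t 3.8333 pos [0.4638 0.2166 0.1937] F [-1.6  0.3 -1.3] w 0.0078 gf 39.99855101108551 z [ 0.408 -0.008 -0.913]
d mm [-0.4 -0.7 -1.2] rot [ 0.0334 -0.0084  0.0001]
```

```bash
cat >> h.py <<'E'
SLOT=np.array([.568,-.228,.012]);PSI=.158
def lean(d,off=.003,L=.132,yo=.0085,tilt=26,dx=0,slot=SLOT):
    c,s=np.cos(np.radians(tilt)),np.sin(np.radians(tilt));Rz=Ro.from_euler('z',PSI).as_matrix()
    u=Rz@[-s,0,c];n=Rz@[c,0,s];l=Rz@[0,1,0]
    e=slot+Rz@[.001+dx,0,.014]+d*u+off*n
    return e+L*u+yo*l,-u,-n
E
python3 - <<'E'
from h import *
p,z,y=lean(.06);print(p)
delta(p,z,y);delta(p+[0,0,.05],z,y)
E
```

```text
[ 0.48719405 -0.23226744  0.19988357]
t 3.8333 pos [0.4638 0.2166 0.1937] F [-1.6  0.3 -1.3] w 0.0078 gf 39.99855101108551 z [ 0.408 -0.008 -0.913]
d mm [448.9 -23.    7.7] rot [ 0.0344 -0.0752 -0.1411]
t 3.8333 pos [0.4638 0.2166 0.1937] F [-1.6  0.3 -1.3] w 0.0078 gf 39.99855101108551 z [ 0.408 -0.008 -0.913]
d mm [449.3 -43.4 -38. ] rot [ 0.0344 -0.0752 -0.1411]
```

Emit:
{"api": "jog_arm", "payload": {"targets": [{"dx": 10,"dy": -25,"dz": -25,"rx": 0,"ry": 0,"rz": 0,"gripper": 1.0},{"dx": 30,"dy": -60,"dz": -35,"rx": 0,"ry": 0,"rz": 0,"gripper": 1.0},{"dx": 60,"dy": -90,"dz": -40,"rx": 0.005,"ry": -0.01,"rz": -0.02,"gripper": 1.0},{"dx": 95,"dy": -110,"dz": -40,"rx": 0.01,"ry": -0.02,"rz": -0.04,"gripper": 1.0},{"dx": 135,"dy": -125,"dz": -40,"rx": 0.015,"ry": -0.03,"rz": -0.06,"gripper": 1.0},{"dx": 175,"dy": -130,"dz": -40,"rx": 0.02,"ry": -0.04,"rz": -0.08,"gripper": 1.0},{"dx": 215,"dy": -130,"dz": -40,"rx": 0.025,"ry": -0.05,"rz": -0.1,"gripper": 1.0},{"dx": 255,"dy": -130,"dz": -40,"rx": 0.03,"ry": -0.06,"rz": -0.11,"gripper": 1.0}]}}

```text
t: 4.5
eef_pos: [0.5653, -0.0406, 0.2846]
ee_rot: [-2.693, -0.002, -1.447]
force: [0.5, -1.3, -1.6]
width: 0.0079
gripper_force: 40.0
```

Run:
```python
from h import *
p,z,y=lean(.06)
delta(p+[0,0,.04],z,y);print(arm.get_state()['q'].round(3))
```

```text
t 4.5 pos [ 0.5653 -0.0406  0.2846] F [ 0.5 -1.3 -1.6] w 0.0079 gf 40.00166952610016 z [ 0.431  0.051 -0.901]
d mm [180.5 110.6  -3.2] rot [ 0.0052 -0.017  -0.0303]
[ 0.331 -0.087 -0.577  0.152 -0.646 -0.309]
```

Emit:
{"api": "jog_arm", "payload": {"targets": [{"dx": 35,"dy": 20,"dz": 0,"rx": 0.005,"ry": -0.017,"rz": -0.03,"gripper": 1.0},{"dx": 70,"dy": 40,"dz": 0,"rx": 0.005,"ry": -0.017,"rz": -0.03,"gripper": 1.0},{"dx": 105,"dy": 60,"dz": -1,"rx": 0.005,"ry": -0.017,"rz": -0.03,"gripper": 1.0},{"dx": 140,"dy": 80,"dz": -2,"rx": 0.005,"ry": -0.017,"rz": -0.03,"gripper": 1.0},{"dx": 170,"dy": 100,"dz": -3,"rx": 0.005,"ry": -0.017,"rz": -0.03,"gripper": 1.0},{"dx": 180,"dy": 111,"dz": -3,"rx": 0.005,"ry": -0.017,"rz": -0.03,"gripper": 1.0},{"dx": 180,"dy": 111,"dz": -3,"rx": 0.005,"ry": -0.017,"rz": -0.03,"gripper": 1.0},{"dx": 180,"dy": 111,"dz": -3,"rx": 0.005,"ry": -0.017,"rz": -0.03,"gripper": 1.0}]}}

```text
t: 5.17
eef_pos: [0.4861, -0.2309, 0.2388]
ee_rot: [-2.69, 0.002, -1.418]
force: [0.8, 0.4, -2.2]
width: 0.0079
gripper_force: 40.0
```

Run:
```python
from h import *
p,z,y=lean(.03)
delta(p,z,y);print(arm.get_state()['q'].round(3))
s=board()
p2,_,_=lean(0);e=s['eef_pos'];R=Ro.from_euler('xyz',s['ee_rot']).as_matrix();print('expected edge',e+R@[.0085,0,.132])
for n in('scene','side'):
    f=load(n);W=cloud(f);hsv=cv2.cvtColor(f['frame'],cv2.COLOR_RGB2HSV).astype(int);x,y,z=[W[...,i] for i in range(3)]
    for lo,hi,ya,yb in((.054,.060,-.15,-.08),(.008,.016,-.36,-.05)):
        m=(z>lo)&(z<hi)&(x>.45)&(x<.65)&(y>ya)&(y<yb)&(hsv[...,1]>60)
        print(n,lo,m.sum(),cv2.minAreaRect((W[m][:,:2]*1000).astype(np.float32)))
a=load('scene')['frame'];b=load('side')['frame']
im=np.zeros((480,800,3),np.uint8);im[:480,:400]=cv2.resize(b[100:196,235:315],(400,480),interpolation=cv2.INTER_CUBIC)
im[:480,400:]=cv2.resize(a[110:206,170:250],(400,480),interpolation=cv2.INTER_CUBIC);save(im,'h5.png')
```

```text
t 5.1667 pos [ 0.4861 -0.2309  0.2388] F [ 0.8  0.4 -2.2] w 0.0079 gf 39.998504519462585 z [ 0.431  0.068 -0.9  ]
d mm [ 1.6 16.2 65.4] rot [ 0.0023 -0.0005 -0.005 ]
[-0.193 -0.039 -0.487 -0.232 -0.708  0.49 ]
scene 283 n [0.889 0.13  0.44 ] up tilt deg 26.1 len [0.114] wid [0.081] c [ 0.528 -0.228  0.16 ] low [ 0.5432 -0.23    0.1202]
   rect ((-305.83331298828125, -57.30815887451172), (82.34131622314453, 115.40373229980469), 0.5657813549041748)Traceback (most recent call last):
  File "<stdin>", line 4, in <module>
  File "h.py", line 30, in board
    c_=P.mean(0);vt=np.linalg.svd(P-c_,full_matrices=0)[2];P=P[abs((P-c_)@vt[2])<.004]
                                                                          ~~^^^
IndexError: index 2 is out of bounds for axis 0 with size 1
```

Emit:
{"api": "jog_arm", "payload": {"targets": [{"dx": 2,"dy": 16,"dz": 15,"rx": 0.002,"ry": 0,"rz": -0.005,"gripper": 1.0},{"dx": 2,"dy": 16,"dz": 40,"rx": 0.002,"ry": 0,"rz": -0.005,"gripper": 1.0},{"dx": 2,"dy": 16,"dz": 60,"rx": 0.002,"ry": 0,"rz": -0.005,"gripper": 1.0},{"dx": 2,"dy": 16,"dz": 70,"rx": 0.002,"ry": 0,"rz": -0.005,"gripper": 1.0},{"dx": 2,"dy": 16,"dz": 76,"rx": 0.002,"ry": 0,"rz": -0.005,"gripper": 1.0},{"dx": 2,"dy": 16,"dz": 82,"rx": 0.002,"ry": 0,"rz": -0.005,"gripper": 1.0},{"dx": 2,"dy": 16,"dz": 82,"rx": 0.002,"ry": 0,"rz": -0.005,"gripper": 1.0},{"dx": 2,"dy": 16,"dz": 82,"rx": 0.002,"ry": 0,"rz": -0.005,"gripper": 1.0}]}}

```text
t: 5.93
eef_pos: [0.5085, -0.2273, 0.1595]
ee_rot: [-2.687, -0.001, -1.408]
force: [-2.5, -0.1, -2.8]
width: 0.0076
gripper_force: 40.0
```

```bash
sed -i "s/if n_<2: continue/if n_<2 or st[1:,4].max()<40: continue/" h.py
python3 - <<'E'
from h import *
p,z,y=lean(.006)
delta(p,z,y)
board()
a=load('scene')['frame'];b=load('side')['frame']
im=np.zeros((480,800,3),np.uint8);im[:480,:400]=cv2.resize(b[110:206,235:315],(400,480),interpolation=cv2.INTER_CUBIC)
im[:480,400:]=cv2.resize(a[110:206,170:250],(400,480),interpolation=cv2.INTER_CUBIC);save(im,'h5.png')
E
```

```text
t 5.9333 pos [ 0.5085 -0.2273  0.1595] F [-2.5 -0.1 -2.8] w 0.0076 gf 40.00232934951782 z [ 0.434  0.071 -0.898]
d mm [1.5 1.9 8.1] rot [-0.0012  0.0014  0.0042]
scene 189 n [0.89  0.142 0.433] up tilt deg 25.7 len [0.103] wid [0.083] c [ 0.547 -0.226  0.088] low [ 0.5604 -0.2258  0.051 ]
   rect ((-311.4822998046875, -127.04811096191406), (82.09798431396484, 104.41988372802734), 2.9084548950195312)
```

View pics/h5.png

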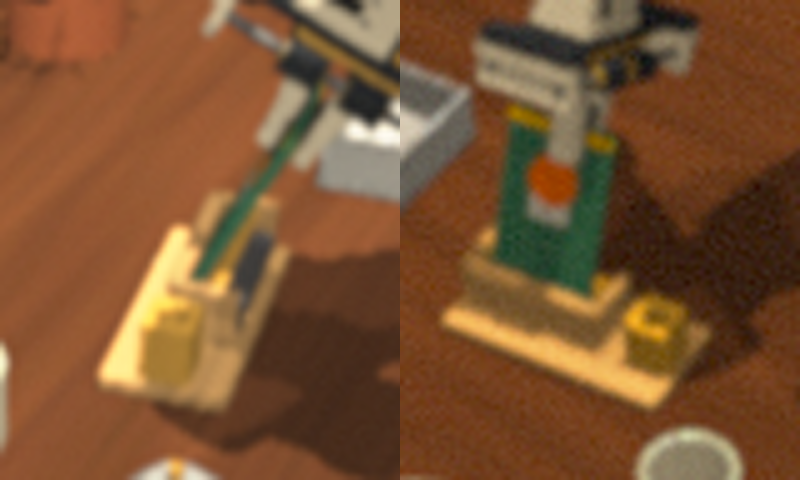

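The board's lower edge is inside the stand mouth between the cheeks in both views. Lowering a little further.

Emit:
{"api": "jog_arm", "payload": {"targets": [{"dx": 1,"dy": 1,"dz": 2,"rx": 0,"ry": 0,"rz": 0,"gripper": 1.0},{"dx": 1,"dy": 1,"dz": 4,"rx": 0,"ry": 0,"rz": 0,"gripper": 1.0},{"dx": 1,"dy": 1,"dz": 6,"rx": 0,"ry": 0,"rz": 0,"gripper": 1.0},{"dx": 1,"dy": 1,"dz": 8,"rx": 0,"ry": 0,"rz": 0,"gripper": 1.0},{"dx": 1,"dy": 1,"dz": 9,"rx": 0,"ry": 0,"rz": 0,"gripper": 1.0},{"dx": 1,"dy": 1,"dz": 9,"rx": 0,"ry": 0,"rz": 0,"gripper": 1.0},{"dx": 1,"dy": 1,"dz": 9,"rx": 0,"ry": 0,"rz": 0,"gripper": 1.0},{"dx": 1,"dy": 1,"dz": 9,"rx": 0,"ry": 0,"rz": 0,"gripper": 1.0}]}}

```text
t: 6.7
eef_pos: [0.5105, -0.2284, 0.1506]
ee_rot: [-2.688, -0.001, -1.409]
force: [-7.9, -2.3, 0.2]
width: 0.0078
gripper_force: 40.1
```

Emit:
{"api": "jog_arm", "payload": {"targets": [{"dx": 0,"dy": 2,"dz": 0,"rx": 0,"ry": 0,"rz": 0,"gripper": 1.0},{"dx": 0,"dy": 3,"dz": 1,"rx": 0,"ry": 0,"rz": 0,"gripper": 1.0},{"dx": 0,"dy": 3,"dz": 3,"rx": 0,"ry": 0,"rz": 0,"gripper": 1.0},{"dx": 0,"dy": 3,"dz": 4,"rx": 0,"ry": 0,"rz": 0,"gripper": 1.0},{"dx": 0,"dy": 3,"dz": 4,"rx": 0,"ry": 0,"rz": 0,"gripper": 1.0},{"dx": 0,"dy": 3,"dz": 4,"rx": 0,"ry": 0,"rz": 0,"gripper": 1.0},{"dx": 0,"dy": 3,"dz": 4,"rx": 0,"ry": 0,"rz": 0,"gripper": 1.0},{"dx": 0,"dy": 3,"dz": 4,"rx": 0,"ry": 0,"rz": 0,"gripper": 1.0}]}}

```text
t: 7.37
eef_pos: [0.5103, -0.2288, 0.1469]
ee_rot: [-2.686, -0.002, -1.409]
force: [-10.7, -1.2, 7.5]
width: 0.0078
gripper_force: 40.1
```

Emit:
{"api": "jog_arm", "payload": {"targets": [{"dx": 0,"dy": 0,"dz": -1,"rx": 0,"ry": 0,"rz": 0,"gripper": 0.9},{"dx": 0,"dy": 0,"dz": -1,"rx": 0,"ry": 0,"rz": 0,"gripper": 0.8},{"dx": 0,"dy": 0,"dz": -1,"rx": 0,"ry": 0,"rz": 0,"gripper": 0.6},{"dx": 0,"dy": 0,"dz": -1,"rx": 0,"ry": 0,"rz": 0,"gripper": 0.4},{"dx": 0,"dy": 0,"dz": -1,"rx": 0,"ry": 0,"rz": 0,"gripper": 0.4},{"dx": 0,"dy": 0,"dz": -1,"rx": 0,"ry": 0,"rz": 0,"gripper": 0.4},{"dx": 0,"dy": 0,"dz": -1,"rx": 0,"ry": 0,"rz": 0,"gripper": 0.4},{"dx": 0,"dy": 0,"dz": -1,"rx": 0,"ry": 0,"rz": 0,"gripper": 0.4}]}}

```text
t: 8.03
eef_pos: [0.5109, -0.2284, 0.1471]
ee_rot: [-2.685, -0.001, -1.409]
force: [0.1, 0.1, -0.2]
width: 0.0493
gripper_force: 0.0
```

Run:
```python
from h import *
p,z,y=lean(0.08)
delta(p,z,y)
board()
```

```text
t 8.0333 pos [ 0.5109 -0.2284  0.1471] F [ 0.1  0.1 -0.2] w 0.0493 gf 0.0 z [ 0.435  0.07  -0.898]
d mm [  0.   -1.8 -78. ] rot [-0.0025  0.0007  0.004 ]
scene 164 n [0.898 0.142 0.416] up tilt deg 24.6 len [0.092] wid [0.081] c [ 0.545 -0.222  0.079] low [ 0.5567 -0.2285  0.0476]
   rect ((-313.1061706542969, -125.10966491699219), (83.39656066894531, 91.34037780761719), 3.546051502227783)
```

The board leans freely at 25° with no contact. Next I narrow the gap without touching it, then rotate the hand upright about the board's lower edge so the robot-side finger tips it.

Emit:
{"api": "jog_arm", "payload": {"targets": [{"dx": 0,"dy": 0,"dz": 0,"rx": 0,"ry": 0,"rz": 0,"gripper": 0.4},{"dx": 0,"dy": 0,"dz": 0,"rx": 0,"ry": 0,"rz": 0,"gripper": 0.4},{"dx": 0,"dy": 0,"dz": 0,"rx": 0,"ry": 0,"rz": 0,"gripper": 0.4},{"dx": 0,"dy": 0,"dz": 0,"rx": 0,"ry": 0,"rz": 0,"gripper": 0.5},{"dx": 0,"dy": 0,"dz": 0,"rx": 0,"ry": 0,"rz": 0,"gripper": 0.6},{"dx": 0,"dy": 0,"dz": 0,"rx": 0,"ry": 0,"rz": 0,"gripper": 0.65},{"dx": 0,"dy": 0,"dz": 0,"rx": 0,"ry": 0,"rz": 0,"gripper": 0.65},{"dx": 0,"dy": 0,"dz": 0,"rx": 0,"ry": 0,"rz": 0,"gripper": 0.65}]}}

```text
t: 8.8
eef_pos: [0.5108, -0.2284, 0.1471]
ee_rot: [-2.685, -0.001, -1.409]
force: [0.5, -0.2, -1.1]
width: 0.0316
gripper_force: 0.0
```

Run:
```python
from h import *
for t,o in((20,.003),(13,.006),(6,.009),(0,.011),(-2,.012)):
    p,z,y=lean(0,off=o,tilt=t);print(t);delta(p,z,y)
```

```text
20
t 8.8 pos [ 0.5108 -0.2284  0.1471] F [ 0.5 -0.2 -1.1] w 0.0316 gf 0.0 z [ 0.435  0.07  -0.898]
d mm [  0.1 -15.4   3.1] rot [-0.1071  0.0005  0.0039]
13
t 8.8 pos [ 0.5108 -0.2284  0.1471] F [ 0.5 -0.2 -1.1] w 0.0316 gf 0.0 z [ 0.435  0.07  -0.898]
d mm [  0.2 -34.2   6.8] rot [-2.293e-01  2.000e-04  4.000e-03]
6
t 8.8 pos [ 0.5108 -0.2284  0.1471] F [ 0.5 -0.2 -1.1] w 0.0316 gf 0.0 z [ 0.435  0.07  -0.898]
d mm [  0.3 -52.2  13.2] rot [-0.3515 -0.      0.004 ]
0
t 8.8 pos [ 0.5108 -0.2284  0.1471] F [ 0.5 -0.2 -1.1] w 0.0316 gf 0.0 z [ 0.435  0.07  -0.898]
d mm [  0.4 -66.3  20.4] rot [-4.562e-01 -2.000e-04  4.000e-03]
-2
t 8.8 pos [ 0.5108 -0.2284  0.1471] F [ 0.5 -0.2 -1.1] w 0.0316 gf 0.0 z [ 0.435  0.07  -0.898]
d mm [  0.4 -71.2  23.3] rot [-4.911e-01 -3.000e-04  4.000e-03]
```

Emit:
{"api": "jog_arm", "payload": {"targets": [{"dx": 0,"dy": -8,"dz": 1.5,"rx": -0.05,"ry": 0,"rz": 0.004,"gripper": 0.65},{"dx": 0,"dy": -15,"dz": 3,"rx": -0.107,"ry": 0,"rz": 0.004,"gripper": 0.65},{"dx": 0,"dy": -25,"dz": 5,"rx": -0.17,"ry": 0,"rz": 0.004,"gripper": 0.65},{"dx": 0,"dy": -34,"dz": 7,"rx": -0.23,"ry": 0,"rz": 0.004,"gripper": 0.65},{"dx": 0,"dy": -43,"dz": 10,"rx": -0.29,"ry": 0,"rz": 0.004,"gripper": 0.65},{"dx": 0,"dy": -52,"dz": 13,"rx": -0.35,"ry": 0,"rz": 0.004,"gripper": 0.65},{"dx": 0,"dy": -59,"dz": 17,"rx": -0.4,"ry": 0,"rz": 0.004,"gripper": 0.65},{"dx": 0,"dy": -66,"dz": 20,"rx": -0.456,"ry": 0,"rz": 0.004,"gripper": 0.65}]}}

```text
t: 9.47
eef_pos: [0.5784, -0.2173, 0.1582]
ee_rot: [3.139, -0.0, -1.413]
force: [-1.4, -0.4, 0.7]
width: 0.0303
gripper_force: 0.1
```

Run:
```python
from h import *
p,z,y=lean(0,off=.012,tilt=-2);delta(p,z,y)
board();print(arm.get_state()['q'].round(3))
a=load('scene')['frame'];b=load('side')['frame']
im=np.zeros((480,800,3),np.uint8);im[:480,:400]=cv2.resize(b[110:206,235:315],(400,480),interpolation=cv2.INTER_CUBIC)
im[:480,400:]=cv2.resize(a[110:206,170:250],(400,480),interpolation=cv2.INTER_CUBIC);save(im,'h6.png')
```

```text
t 9.4667 pos [ 0.5784 -0.2173  0.1582] F [-1.4 -0.4  0.7] w 0.0303 gf 0.06975919241085649 z [-0.002 -0.001 -1.   ]
d mm [ 0.5 -5.6  0.7] rot [-0.0327 -0.0004  0.    ]
[-0.042  0.34  -0.236  0.001 -0.996  0.201]
```

View pics/h6.png

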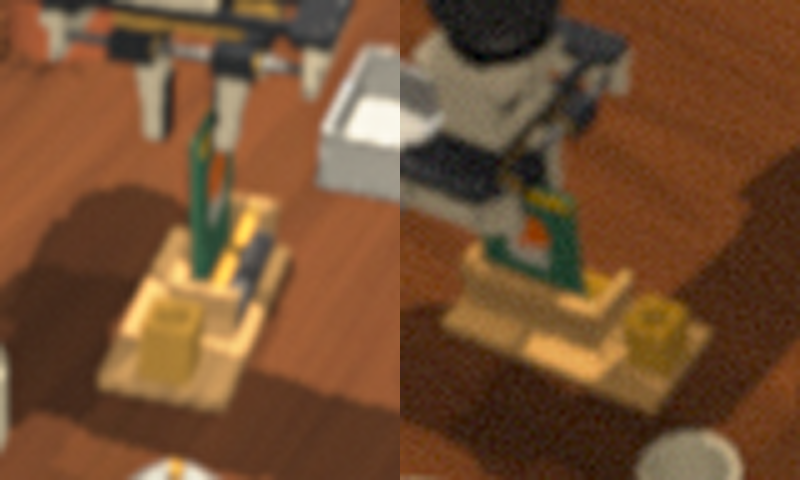

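The board looks nearly upright between the fingers. Push a few mm more, then measure its top height (0.152 when home).

Emit:
{"api": "jog_arm", "payload": {"targets": [{"dx": 0,"dy": -2,"dz": 0,"rx": 0,"ry": 0,"rz": 0,"gripper": 0.65},{"dx": 0,"dy": -4,"dz": 0,"rx": 0,"ry": 0,"rz": 0,"gripper": 0.65},{"dx": 0,"dy": -5,"dz": 0,"rx": -0.02,"ry": 0,"rz": 0,"gripper": 0.65},{"dx": 0,"dy": -6,"dz": 0,"rx": -0.03,"ry": 0,"rz": 0,"gripper": 0.65},{"dx": 0,"dy": -6,"dz": 0,"rx": -0.03,"ry": 0,"rz": 0,"gripper": 0.65},{"dx": 0,"dy": -6,"dz": 0,"rx": -0.03,"ry": 0,"rz": 0,"gripper": 0.65},{"dx": 0,"dy": -3,"dz": 0,"rx": -0.01,"ry": 0,"rz": 0,"gripper": 0.65},{"dx": 0,"dy": -3,"dz": 0,"rx": -0.01,"ry": 0,"rz": 0,"gripper": 0.65}]}}

```text
t: 10.23
eef_pos: [0.5807, -0.217, 0.1585]
ee_rot: [3.135, -0.0, -1.413]
force: [-0.2, -0.5, -0.1]
width: 0.0309
gripper_force: 0.0
```

```bash
cat >> h.py <<'E'
def top():
    for n in('scene','side'):
        f=grab(n);W=cloud(f);hsv=cv2.cvtColor(f['frame'],cv2.COLOR_RGB2HSV).astype(int);x,y,z=[W[...,i] for i in range(3)]
        B=(x>.5)&(x<.62)&(y<-.16)&(y>-.29)
        m=(hsv[...,0]>18)&(hsv[...,0]<32)&(hsv[...,1]>130)&B&(z>.09)&(z<.2)
        g=(hsv[...,0]>50)&(hsv[...,0]<90)&(hsv[...,1]>80)&B&(z>.05)&(z<.2)
        if m.sum()>5: print(n,m.sum(),'stripe z max/med',np.percentile(W[m],[5,50,95],0).round(4).tolist())
        if g.sum()>10:
            P=W[g];print('  green',len(P),np.percentile(P,[2,50,98],0).round(4).tolist())
            A=np.c_[P[:,1:],np.ones(len(P))];c=np.linalg.lstsq(A,P[:,0],rcond=None)[0];print('  dx/dz',c.round(3))
E
python3 - <<'E'
from h import *
top();delta([0,0,0],[0,0,-1])
E
```

```text
scene 26 stripe z max/med [[0.5659, -0.2182, 0.1287], [0.5711, -0.2056, 0.1435], [0.5757, -0.184, 0.1513]]
  green 69 [[0.5649, -0.2625, 0.0596], [0.5694, -0.2001, 0.0894], [0.5795, -0.1869, 0.1346]]
  dx/dz [-0.159  0.05   0.533]
side 6 stripe z max/med [[0.5628, -0.2074, 0.1375], [0.5642, -0.2031, 0.1466], [0.5655, -0.1925, 0.1528]]
  green 57 [[0.5593, -0.2478, 0.0508], [0.5616, -0.1939, 0.0807], [0.5676, -0.1852, 0.1402]]
  dx/dz [-0.14   0.048  0.53 ]
t 10.3333 pos [ 0.5812 -0.2171  0.1587] F [-0.9  0.1  0.1] w 0.0307 gf 0.0 z [-0.008 -0.002 -1.   ]
d mm [-305.8  538.6  162.7] rot [ 0.0077 -0.0006  0.    ]
```

Board top is at 0.152 and upright, so it's home. Withdraw upward and check.

Emit:
{"api": "jog_arm", "payload": {"targets": [{"dx": 0,"dy": 0,"dz": 0,"rx": 0,"ry": 0,"rz": 0,"gripper": 0.5},{"dx": 0,"dy": 0,"dz": -10,"rx": 0,"ry": 0,"rz": 0,"gripper": 0.5},{"dx": 0,"dy": 0,"dz": -25,"rx": 0.008,"ry": 0,"rz": 0,"gripper": 0.5},{"dx": 0,"dy": 0,"dz": -45,"rx": 0.008,"ry": 0,"rz": 0,"gripper": 0.5},{"dx": 0,"dy": 0,"dz": -75,"rx": 0.008,"ry": 0,"rz": 0,"gripper": 0.3},{"dx": -20,"dy": 0,"dz": -100,"rx": 0.008,"ry": 0,"rz": 0,"gripper": 0.2},{"dx": -55,"dy": 0,"dz": -110,"rx": 0.008,"ry": 0,"rz": 0,"gripper": 0.2},{"dx": -90,"dy": 0,"dz": -110,"rx": 0.008,"ry": 0,"rz": 0,"gripper": 0.2}]}}

```text
t: 11.0
eef_pos: [0.5695, -0.1278, 0.2733]
ee_rot: [-3.136, -0.002, -1.415]
force: [1.2, 0.6, -0.5]
width: 0.0649
gripper_force: 0.0
```

Run:
```python
from h import *
top();p,z,y=lean(0)
delta([.5145,.309,.24],[0,0,-1],[-np.cos(PSI),-np.sin(PSI),0])
for n in('scene','side'):
    f=load(n);W=cloud(f);hsv=cv2.cvtColor(f['frame'],cv2.COLOR_RGB2HSV).astype(int);x,y,z=[W[...,i] for i in range(3)]
    m=(z>.07)&(z<.16)&(x>.47)&(x<.56)&(y>.27)&(y<.35);P=W[m];d=np.linalg.inv(f['view'])[:2,2];d/=np.linalg.norm(d)
    q=P[:,:2].mean(0)+d*.006;print(n,'marker',len(P),q.round(4),P[:,2].max())
    for lo,hi,xa,xb,ya,yb in((.054,.060,.5,.6,-.16,-.08),(.054,.06,.47,.56,.27,.35)):
        m=(z>lo)&(z<hi)&(x>xa)&(x<xb)&(y>ya)&(y<yb)&(hsv[...,1]>100)
        if m.sum()>8: print(n,'well',m.sum(),cv2.minAreaRect((W[m][:,:2]*1000).astype(np.float32)))
```

```text
scene 62 stripe z max/med [[0.5682, -0.2716, 0.1059], [0.5771, -0.2259, 0.1425], [0.5842, -0.1862, 0.1505]]
  green 89 [[0.5658, -0.2668, 0.0643], [0.5708, -0.2035, 0.0977], [0.5827, -0.1862, 0.1309]]
  dx/dz [-0.165  0.06   0.531]
side 21 stripe z max/med [[0.5618, -0.2743, 0.1356], [0.5698, -0.2336, 0.1437], [0.5764, -0.1903, 0.1515]]
  green 61 [[0.5589, -0.2505, 0.0516], [0.5623, -0.1943, 0.0919], [0.5775, -0.1837, 0.1532]]
  dx/dz [-0.176  0.082  0.52 ]
t 11.1 pos [ 0.5681 -0.1245  0.2713] F [-0.8 -0.8  0.1] w 0.0691 gf 0.0 z [ 0.003  0.001 -1.   ]
d mm [-436.5  -16.5   31.5] rot [-0.0032  0.0002  0.0031]
scene marker 71 [0.5143 0.3059] 0.1393126926389059
scene well 22 ((551.985595703125, -123.05723571777344), (41.017364501953125, 31.58570098876953), 8.119881629943848)
scene well 31 ((515.3876953125, 307.9288330078125), (35.9794807434082, 33.954593658447266), 0.8379557728767395)
side marker 144 [0.5146 0.3063] 0.13958508979828899
side well 61 ((549.8067626953125, -124.45831298828125), (36.1678352355957, 39.82976150512695), 9.518692016601562)
side well 104 ((514.3880615234375, 307.50128173828125), (37.18571472167969, 36.682647705078125), 89.30262756347656)
```

Emit:
{"api": "jog_arm", "payload": {"targets": [{"dx": -41,"dy": -2,"dz": 0,"rx": -0.003,"ry": 0,"rz": 0.003,"gripper": 0.2},{"dx": -82,"dy": -4,"dz": 0,"rx": -0.003,"ry": 0,"rz": 0.003,"gripper": 0.2},{"dx": -123,"dy": -5,"dz": 0,"rx": -0.003,"ry": 0,"rz": 0.003,"gripper": 0.2},{"dx": -164,"dy": -6,"dz": 0,"rx": -0.003,"ry": 0,"rz": 0.003,"gripper": 0.2},{"dx": -205,"dy": -8,"dz": 0,"rx": -0.003,"ry": 0,"rz": 0.003,"gripper": 0.2},{"dx": -246,"dy": -10,"dz": 0,"rx": -0.003,"ry": 0,"rz": 0.003,"gripper": 0.2},{"dx": -287,"dy": -11,"dz": 0,"rx": -0.003,"ry": 0,"rz": 0.003,"gripper": 0.2},{"dx": -328,"dy": -12,"dz": 0,"rx": -0.003,"ry": 0,"rz": 0.003,"gripper": 0.2}]}}

```text
t: 11.77
eef_pos: [0.5279, 0.1999, 0.2699]
ee_rot: [3.139, 0.001, -1.416]
force: [1.4, -0.6, 0.1]
width: 0.0698
gripper_force: 0.0
```

Run:
```python
from h import *
delta([.5145,.307,.20],[0,0,-1],[-np.cos(PSI),-np.sin(PSI),0])
```

```text
t 11.7667 pos [0.5279 0.1999 0.2699] F [ 1.4 -0.6  0.1] w 0.0698 gf 0.0 z [-0.003  0.    -1.   ]
d mm [-107.8   -3.5   70. ] rot [ 0.0025  0.0009 -0.0027]
```

Emit:
{"api": "jog_arm", "payload": {"targets": [{"dx": -38,"dy": -3,"dz": 15,"rx": 0,"ry": 0,"rz": 0,"gripper": 0.2},{"dx": -75,"dy": -3,"dz": 30,"rx": 0,"ry": 0,"rz": 0,"gripper": 0.2},{"dx": -102,"dy": -3,"dz": 50,"rx": 0,"ry": 0,"rz": 0,"gripper": 0.2},{"dx": -106,"dy": -3,"dz": 70,"rx": 0,"ry": 0,"rz": 0,"gripper": 0.3},{"dx": -106,"dy": -3,"dz": 70,"rx": 0,"ry": 0,"rz": 0,"gripper": 0.4},{"dx": -106,"dy": -3,"dz": 70,"rx": 0,"ry": 0,"rz": 0,"gripper": 0.4},{"dx": -106,"dy": -3,"dz": 70,"rx": 0,"ry": 0,"rz": 0,"gripper": 0.4},{"dx": -106,"dy": -3,"dz": 70,"rx": 0,"ry": 0,"rz": 0,"gripper": 0.4}]}}

```text
t: 12.43
eef_pos: [0.5154, 0.3027, 0.2001]
ee_rot: [3.139, 0.001, -1.417]
force: [0.1, 0.2, 0.0]
width: 0.0529
gripper_force: 0.0
```

Run:
```python
from h import *
delta([.5145,.307,.115],[0,0,-1],[-np.cos(PSI),-np.sin(PSI),0])
```

```text
t 12.4333 pos [0.5154 0.3027 0.2001] F [0.1 0.2 0. ] w 0.0529 gf 0.0 z [-0.003  0.001 -1.   ]
d mm [-4.3  0.  85.1] rot [ 0.0024  0.0013 -0.004 ]
```

Emit:
{"api": "jog_arm", "payload": {"force": 20, "targets": [{"dx": -4,"dy": 0,"dz": 20,"rx": 0.002,"ry": 0.001,"rz": -0.004,"gripper": 0.4},{"dx": -4,"dy": 0,"dz": 45,"rx": 0.002,"ry": 0.001,"rz": -0.004,"gripper": 0.4},{"dx": -4,"dy": 0,"dz": 70,"rx": 0.002,"ry": 0.001,"rz": -0.004,"gripper": 0.4},{"dx": -4,"dy": 0,"dz": 85,"rx": 0.002,"ry": 0.001,"rz": -0.004,"gripper": 0.4},{"dx": -4,"dy": 0,"dz": 85,"rx": 0.002,"ry": 0.001,"rz": -0.004,"gripper": 0.4},{"dx": -4,"dy": 0,"dz": 85,"rx": 0.002,"ry": 0.001,"rz": -0.004,"gripper": 0.6},{"dx": -4,"dy": 0,"dz": 85,"rx": 0.002,"ry": 0.001,"rz": -0.004,"gripper": 1},{"dx": -4,"dy": 0,"dz": 85,"rx": 0.002,"ry": 0.001,"rz": -0.004,"gripper": 1}]}}

```text
t: 13.1
eef_pos: [0.5144, 0.3074, 0.1151]
ee_rot: [3.141, 0.001, -1.412]
force: [-1.0, -0.3, 0.0]
width: 0.0381
gripper_force: 0.0
```

Emit:
{"api": "jog_arm", "payload": {"targets": [{"dx": 0,"dy": 0,"dz": 0,"rx": 0,"ry": 0,"rz": 0,"gripper": 1},{"dx": 0,"dy": 0,"dz": 0,"rx": 0,"ry": 0,"rz": 0,"gripper": 1},{"dx": 0,"dy": 0,"dz": 0,"rx": 0,"ry": 0,"rz": 0,"gripper": 1},{"dx": 0,"dy": 0,"dz": 0,"rx": 0,"ry": 0,"rz": 0,"gripper": 1},{"dx": 0,"dy": 0,"dz": 0,"rx": 0,"ry": 0,"rz": 0,"gripper": 1},{"dx": 0,"dy": 0,"dz": 0,"rx": 0,"ry": 0,"rz": 0,"gripper": 1},{"dx": 0,"dy": 0,"dz": 0,"rx": 0,"ry": 0,"rz": 0,"gripper": 1},{"dx": 0,"dy": 0,"dz": 0,"rx": 0,"ry": 0,"rz": 0,"gripper": 1}]}}

```text
t: 13.77
eef_pos: [0.5136, 0.3071, 0.1136]
ee_rot: [3.139, -0.001, -1.411]
force: [-1.0, 0.9, 4.7]
width: 0.0151
gripper_force: 20.0
```

Emit:
{"api": "jog_arm", "payload": {"targets": [{"dx": 0,"dy": 0,"dz": -10,"rx": 0,"ry": 0,"rz": 0,"gripper": 1},{"dx": 0,"dy": 0,"dz": -30,"rx": 0,"ry": 0,"rz": 0,"gripper": 1},{"dx": 0,"dy": 0,"dz": -60,"rx": 0,"ry": 0,"rz": 0,"gripper": 1},{"dx": 0,"dy": 0,"dz": -90,"rx": 0,"ry": 0,"rz": 0,"gripper": 1},{"dx": 30,"dy": 0,"dz": -105,"rx": 0,"ry": 0,"rz": 0,"gripper": 1},{"dx": 70,"dy": 0,"dz": -105,"rx": 0,"ry": 0,"rz": 0,"gripper": 1},{"dx": 110,"dy": 0,"dz": -105,"rx": 0,"ry": 0,"rz": 0,"gripper": 1},{"dx": 150,"dy": 0,"dz": -105,"rx": 0,"ry": 0,"rz": 0,"gripper": 1}]}}

```text
t: 14.43
eef_pos: [0.5372, 0.1577, 0.219]
ee_rot: [3.139, -0.001, -1.411]
force: [0.9, -0.9, 0.3]
width: 0.0156
gripper_force: 20.0
```

Run:
```python
from h import *
delta([.551,-.124,.19],[0,0,-1],[-np.cos(PSI),-np.sin(PSI),0])
```

```text
t 14.4333 pos [0.5372 0.1577 0.219 ] F [ 0.9 -0.9  0.3] w 0.0156 gf 19.995407211827114 z [-0.002 -0.001 -1.   ]
d mm [280.3  31.2  29.3] rot [ 0.0021 -0.0006  0.0021]
```

Emit:
{"api": "jog_arm", "payload": {"targets": [{"dx": 39,"dy": 4,"dz": 0,"rx": 0.002,"ry": 0,"rz": 0.002,"gripper": 1},{"dx": 78,"dy": 8,"dz": 0,"rx": 0.002,"ry": 0,"rz": 0.002,"gripper": 1},{"dx": 117,"dy": 13,"dz": 0,"rx": 0.002,"ry": 0,"rz": 0.002,"gripper": 1},{"dx": 156,"dy": 18,"dz": 0,"rx": 0.002,"ry": 0,"rz": 0.002,"gripper": 1},{"dx": 195,"dy": 22,"dz": 0,"rx": 0.002,"ry": 0,"rz": 0.002,"gripper": 1},{"dx": 230,"dy": 26,"dz": 5,"rx": 0.002,"ry": 0,"rz": 0.002,"gripper": 1},{"dx": 260,"dy": 29,"dz": 15,"rx": 0.002,"ry": 0,"rz": 0.002,"gripper": 1},{"dx": 280,"dy": 31,"dz": 25,"rx": 0.002,"ry": 0,"rz": 0.002,"gripper": 1}]}}

```text
t: 15.1
eef_pos: [0.5509, -0.1251, 0.1941]
ee_rot: [-3.142, -0.001, -1.415]
force: [1.0, 0.6, -0.5]
width: 0.0155
gripper_force: 20.0
```

Emit:
{"api": "jog_arm", "payload": {"targets": [{"dx": 0,"dy": 0,"dz": 0,"rx": 0,"ry": 0,"rz": 0,"gripper": 1},{"dx": 0,"dy": 0,"dz": 0,"rx": 0,"ry": 0,"rz": 0,"gripper": 1},{"dx": 0,"dy": 0,"dz": 0,"rx": 0,"ry": 0,"rz": 0,"gripper": 1},{"dx": 0,"dy": 0,"dz": 0,"rx": 0,"ry": 0,"rz": 0,"gripper": 1},{"dx": 0,"dy": 0,"dz": 0,"rx": 0,"ry": 0,"rz": 0,"gripper": 1},{"dx": 0,"dy": 0,"dz": 0,"rx": 0,"ry": 0,"rz": 0,"gripper": 1},{"dx": 0,"dy": 0,"dz": 0,"rx": 0,"ry": 0,"rz": 0,"gripper": 1},{"dx": 0,"dy": 0,"dz": 0,"rx": 0,"ry": 0,"rz": 0,"gripper": 1}]}}

```text
t: 15.77
eef_pos: [0.5511, -0.1219, 0.1939]
ee_rot: [3.141, -0.001, -1.413]
force: [0.3, -0.5, -0.3]
width: 0.0159
gripper_force: 20.0
```

Run:
```python
from h import *
delta([.551,-.124,.115],[0,0,-1],[-np.cos(PSI),-np.sin(PSI),0])
for n in('scene','side'):
    f=grab(n);W=cloud(f);hsv=cv2.cvtColor(f['frame'],cv2.COLOR_RGB2HSV).astype(int);x,y,z=[W[...,i] for i in range(3)]
    d=np.linalg.inv(f['view'])[:2,2];d=d/np.linalg.norm(d)
    for a,b in((.085,.115),(.115,.14),(.14,.165)):
        m=(z>a)&(z<b)&(np.hypot(x-.551,y+.124)<.025)&(hsv[...,1]<110);P=W[m]
        if len(P)>4: print(n,a,len(P),(np.median(P[:,:2],0)+d*.0065).round(4))
    m=(z>.053)&(z<.061)&(np.hypot(x-.551,y+.124)<.035)&(hsv[...,1]>100)
    if m.sum()>8: print(n,'well',m.sum(),cv2.minAreaRect((W[m][:,:2]*1000).astype(np.float32)))
im=np.zeros((480,800,3),np.uint8);a=load('scene')['frame'];b=load('side')['frame']
im[:480,:400]=cv2.resize(b[110:206,225:305],(400,480),interpolation=cv2.INTER_CUBIC)
im[:480,400:]=cv2.resize(a[110:206,180:260],(400,480),interpolation=cv2.INTER_CUBIC);save(im,'m7.png')
```

```text
t 15.7667 pos [ 0.5511 -0.1219  0.1939] F [ 0.3 -0.5 -0.3] w 0.0159 gf 19.994064284255728 z [-0.    -0.001 -1.   ]
d mm [ 1.9  0.4 78.9] rot [ 0.0005 -0.0012 -0.0003]
scene 0.085 14 [ 0.5517 -0.1194]
scene 0.115 17 [ 0.5511 -0.1202]
scene 0.14 18 [ 0.5515 -0.1192]
scene well 45 ((550.6124877929688, -124.60662078857422), (37.17930221557617, 35.62798309326172), 9.933049201965332)
side 0.085 23 [ 0.5526 -0.1214]
side 0.115 31 [ 0.5503 -0.121 ]
side 0.14 34 [ 0.5513 -0.1208]
side well 65 ((550.1946411132812, -125.39593505859375), (36.17725372314453, 40.60523986816406), 11.401641845703125)
```

View pics/m7.png

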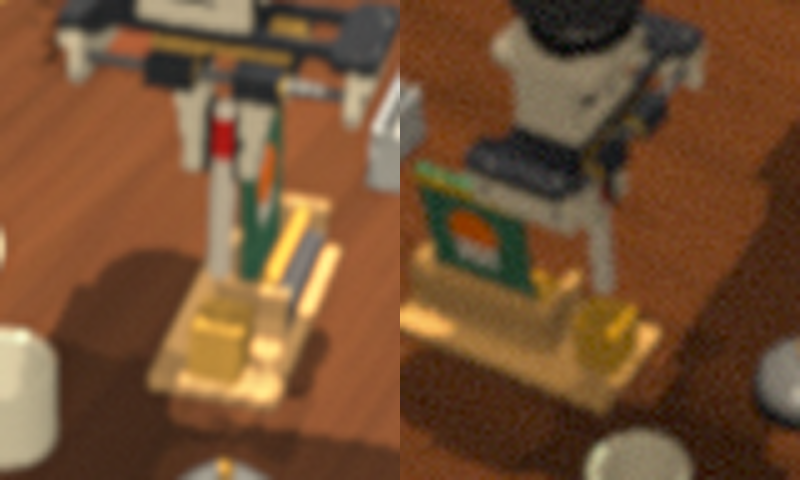

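The marker hangs upright just above the stand's well, about 4 mm to +y of its axis. Correct that and lower.

Emit:
{"api": "jog_arm", "payload": {"targets": [{"dx": 3.5,"dy": 1,"dz": 0,"rx": 0,"ry": -0.001,"rz": 0,"gripper": 1},{"dx": 3.5,"dy": 1,"dz": 8,"rx": 0,"ry": -0.001,"rz": 0,"gripper": 1},{"dx": 3.5,"dy": 1,"dz": 18,"rx": 0,"ry": -0.001,"rz": 0,"gripper": 1},{"dx": 3.5,"dy": 1,"dz": 28,"rx": 0,"ry": -0.001,"rz": 0,"gripper": 1},{"dx": 3.5,"dy": 1,"dz": 36,"rx": 0,"ry": -0.001,"rz": 0,"gripper": 1},{"dx": 3.5,"dy": 1,"dz": 43,"rx": 0,"ry": -0.001,"rz": 0,"gripper": 1},{"dx": 3.5,"dy": 1,"dz": 50,"rx": 0,"ry": -0.001,"rz": 0,"gripper": 1},{"dx": 3.5,"dy": 1,"dz": 50,"rx": 0,"ry": -0.001,"rz": 0,"gripper": 1}]}}

```text
t: 16.53
eef_pos: [0.5496, -0.1261, 0.1417]
ee_rot: [3.138, 0.0, -1.414]
force: [-0.7, -0.3, -0.6]
width: 0.0155
gripper_force: 20.0
```

Emit:
{"api": "jog_arm", "payload": {"targets": [{"dx": 0,"dy": 0,"dz": 6,"rx": 0,"ry": 0,"rz": 0,"gripper": 1},{"dx": 0,"dy": 0,"dz": 12,"rx": 0,"ry": 0,"rz": 0,"gripper": 1},{"dx": 0,"dy": 0,"dz": 18,"rx": 0,"ry": 0,"rz": 0,"gripper": 1},{"dx": 0,"dy": 0,"dz": 22,"rx": 0,"ry": 0,"rz": 0,"gripper": 1},{"dx": 0,"dy": 0,"dz": 25,"rx": 0,"ry": 0,"rz": 0,"gripper": 1},{"dx": 0,"dy": 0,"dz": 27,"rx": 0,"ry": 0,"rz": 0,"gripper": 1},{"dx": 0,"dy": 0,"dz": 27,"rx": 0,"ry": 0,"rz": 0,"gripper": 1},{"dx": 0,"dy": 0,"dz": 27,"rx": 0,"ry": 0,"rz": 0,"gripper": 1}]}}

```text
t: 17.2
eef_pos: [0.5506, -0.1261, 0.1166]
ee_rot: [3.141, -0.0, -1.414]
force: [0.5, 0.4, -0.0]
width: 0.0156
gripper_force: 20.0
```

Emit:
{"api": "jog_arm", "payload": {"targets": [{"dx": 0,"dy": 0,"dz": 1,"rx": 0,"ry": 0,"rz": 0,"gripper": 1},{"dx": 0,"dy": 0,"dz": 2,"rx": 0,"ry": 0,"rz": 0,"gripper": 1},{"dx": 0,"dy": 0,"dz": 2.5,"rx": 0,"ry": 0,"rz": 0,"gripper": 1},{"dx": 0,"dy": 0,"dz": 2.5,"rx": 0,"ry": 0,"rz": 0,"gripper": 0.9},{"dx": 0,"dy": 0,"dz": 2.5,"rx": 0,"ry": 0,"rz": 0,"gripper": 0.75},{"dx": 0,"dy": 0,"dz": 2.5,"rx": 0,"ry": 0,"rz": 0,"gripper": 0.6},{"dx": 0,"dy": 0,"dz": 2.5,"rx": 0,"ry": 0,"rz": 0,"gripper": 0.5},{"dx": 0,"dy": 0,"dz": 2.5,"rx": 0,"ry": 0,"rz": 0,"gripper": 0.5}]}}

```text
t: 17.87
eef_pos: [0.5506, -0.1261, 0.1142]
ee_rot: [3.141, -0.0, -1.414]
force: [-0.7, -0.2, 0.1]
width: 0.0362
gripper_force: 0.0
```

Emit:
{"api": "jog_arm", "payload": {"targets": [{"dx": 0,"dy": 0,"dz": 0,"rx": 0,"ry": 0,"rz": 0,"gripper": 0.5},{"dx": 0,"dy": 0,"dz": -5,"rx": 0,"ry": 0,"rz": 0,"gripper": 0.5},{"dx": 0,"dy": 0,"dz": -15,"rx": 0,"ry": 0,"rz": 0,"gripper": 0.5},{"dx": 0,"dy": 0,"dz": -35,"rx": 0,"ry": 0,"rz": 0,"gripper": 0.5},{"dx": 0,"dy": 0,"dz": -60,"rx": 0,"ry": 0,"rz": 0,"gripper": 0.5},{"dx": 0,"dy": 0,"dz": -100,"rx": 0,"ry": 0,"rz": 0,"gripper": 0.5},{"dx": -30,"dy": 0,"dz": -130,"rx": 0,"ry": 0,"rz": 0,"gripper": 0.5},{"dx": -65,"dy": 0,"dz": -150,"rx": 0,"ry": 0,"rz": 0,"gripper": 0.5}]}}

```text
t: 18.53
eef_pos: [0.5414, -0.0627, 0.2685]
ee_rot: [-3.138, -0.001, -1.417]
force: [1.6, 1.1, 0.6]
width: 0.0439
gripper_force: 0.0
```

Run:
```python
from h import *
top()
for n in('scene','side'):
    f=load(n);W=cloud(f);x,y,z=[W[...,i] for i in range(3)]
    d=np.linalg.inv(f['view'])[:2,2];d=d/np.linalg.norm(d)
    for a,b in((.065,.09),(.09,.115),(.115,.15)):
        m=(z>a)&(z<b)&(np.hypot(x-.551,y+.124)<.025);P=W[m]
        if len(P)>4: print(n,a,len(P),(np.median(P[:,:2],0)+d*.0065).round(4),P[:,2].max())
im=np.zeros((480,800,3),np.uint8);a=load('scene')['frame'];b=load('side')['frame']
im[:480,:400]=cv2.resize(b[110:206,225:305],(400,480),interpolation=cv2.INTER_CUBIC)
im[:480,400:]=cv2.resize(a[110:206,170:250],(400,480),interpolation=cv2.INTER_CUBIC);save(im,'f8.png')
```

```text
scene 65 stripe z max/med [[0.5632, -0.2685, 0.1057], [0.5763, -0.2295, 0.1416], [0.5842, -0.1871, 0.1505]]
  green 90 [[0.5643, -0.267, 0.0621], [0.5709, -0.2037, 0.1008], [0.5822, -0.187, 0.1309]]
  dx/dz [-0.17   0.056  0.53 ]
side 23 stripe z max/med [[0.563, -0.2737, 0.1363], [0.569, -0.2316, 0.1438], [0.5764, -0.1937, 0.1497]]
  green 58 [[0.5594, -0.25, 0.0515], [0.5617, -0.1945, 0.0795], [0.5729, -0.1848, 0.1508]]
  dx/dz [-0.166  0.065  0.524]
scene 0.065 20 [ 0.5499 -0.1226] 0.08935806595524953
scene 0.09 19 [ 0.5501 -0.1246] 0.11355630466498234
scene 0.115 27 [ 0.5485 -0.1244] 0.13846510430673664
side 0.065 32 [ 0.551  -0.1261] 0.08975824098104779
side 0.09 30 [ 0.551  -0.1249] 0.11452449150443289
side 0.115 43 [ 0.5515 -0.127 ] 0.13864234996260982
```

View pics/f8.png

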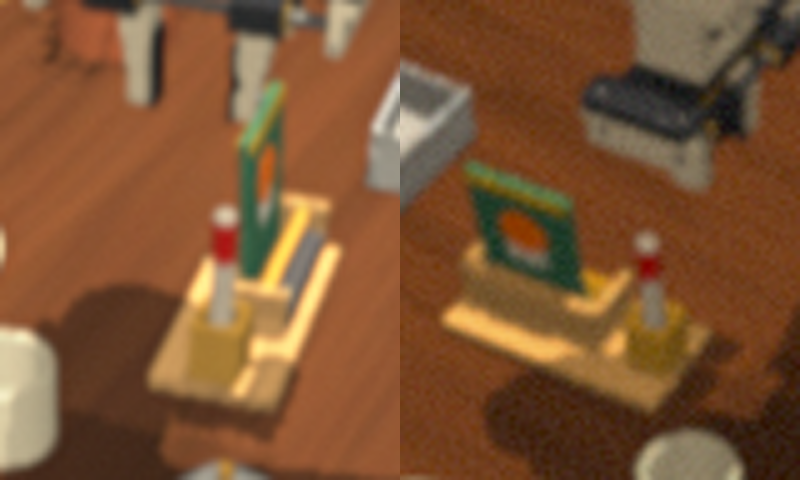

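The board sits upright and home in the slot. The marker stands upright in the well with its top at 0.138, the same height it had on the easel. The arm is clear, so I'll hand in.

```bash
python3 -c "
from station import arm
print(arm.job_done())"
```

```text
the job is handed in; nothing more can be done
None
```

The green board sits upright and home in the stand's slot, the white marker stands on the floor of the stand's well, and the job is handed in; the camera views confirm both, but no pass/fail verdict came back.

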